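Set the photometer's filter wheel and start the reading

ROBOT

A 6-joint arm with a two-finger parallel gripper is mounted at the origin on the work surface. World frame = base frame: x ahead of the robot, y to its left, z up, the work surface at z = 0. Lengths are in m, angles in rad, forces in N, time in s.
With the tool pointing down it reaches from about 0.3 to 0.875 m from the base axis. Payload 6.4 kg.
Tool frame: the origin (TCP) lies midway between the tips of the shut fingers; the grasp point (between the pads) lies 19 mm behind it; z points along the fingers, y is the line along which they close (so a half turn about z gives the same grasp; the last joint's range is limited). The gripper opens to 85 mm and grips with 20 to 120 N. Pads are 22 mm wide; open, the fingers measure 114 mm over their backs; the gripper's body (76 mm by 85 mm) begins 54 mm behind the grasp point. The pads swing forward as they close: fully open they stand 13 mm farther back than shut.
Start: joints at [1.049, 0.181, 1.607, -0, 1.354, -0.206], TCP at [0.179, 0.547, 0.231] pointing down, gripper open.
Joint ranges: [-2.99, 2.99], [-0.89, 2.07], [0.3, 2.58], [-1.14, 4.28], [0, 2.63], [-3.12, 3.12]. Speed limits (rad/s): [2.57, 2.57, 3.01, 3.14, 3.14, 3.14].

INTERFACE

Orientations are given as a unit quaternion [w, x, y, z].
In Python, from bench import status, camera, ctrl gives the robot as it stands. The module is installed in compiled form; this text tells all that it offers.
- The arm moves only by the shell command python3 -m handwheel 'ROWS'. ROWS is JSON, a list that holds one entry, the list of rows, each a list of 7 numbers: the opening, from -1 (shut) to 1 (fully open), then the shift along the tool's x, y, z in cm, then the turn, a rotation vector about the tool's x, y, z in degrees. A call has 1 to 10 rows; each row is the pose to reach, as a shift and turn from the pose commanded when the call began, along the tool's axes at that moment; what a row does not reach only later rows make up. A row lasts 1/8 s, in which the tool goes at most 62.5 mm and 10.7 degrees, less where a joint would pass 70% of its speed; a pose out of reach is approached as far as the arm can. A call with a gripper value outside its range is refused whole. The fingers move at their own pace and stop on an object; the grip force is fixed at half the most. Time passes only in rows, so rows that repeat a pose let the fingers close. It gives the time, the measured TCP pose, the force, the opening and the grip force at its end, in the units of the state.
- status.get_obs(): the state, without advancing time (a new reading comes with each control period).
- camera(name): name is "scene" or "top" or "wrist"; returns a dict with "frame" (400x640x3 uint8, blue, green, red), "depth" (400x640 float32, m along the optical axis (not along the pixel's ray), 0 where there is no reading), "fx", "fy", "cx", "cy" (pixels), "extrinsics" (4x4, takes a point from camera to world coordinates); the wrist camera has in their place "hand_eye" (4x4, takes a point from camera to tool coordinates, whose origin is the TCP and whose axes are the flange's). Camera axes: x right, y down, z forward; pixel columns grow to the right and rows downward; lengths in m; the calibration is good to about 2 mm. The wrist camera is an equidistant fisheye: a pixel r from the principal point sees the ray r / f radians off the axis. A picture is of the moment at which its call begins: read the wrist's pose just before it.
- ctrl.hand_in(): hands the job in; it is judged then, once.
The state is a dict: "time_s": time; "q": joint angles; "dq": joint speeds; "joint_efforts": joint torques, N m; "eef_pos": TCP position; "eef_rot": TCP orientation; "wrist_force": force on the tool from outside, world axes, zero at the start; "torque": the same for the moment, N m; "opening": opening from 0.0 (shut) to 1.0 (fully open); "grasp_force": force on a finger pad.
Only numpy, scipy, OpenCV 4.12 (cv2) and the standard library are available. Lean on these libraries where they do the work, as an engineer would, in place of code of your own. Each camera call takes 0.05 s, during which the arm holds its last target. There are 200 camera calls.

TASK

Set the photometer on the bench to the filter marked with the cross: with closed fingers or a fingertip, push the upright tab on the filter wheel round until it points at the middle of the black cross. Then press the start button all the way down, and let it come up again. Do not start a reading before the wheel is set, and leave the little bottles where they stand.

Things in the scene. Friction and masses are not known exactly. Their poses are not given: they have to be found in the camera images.
- photometer: flat white instrument, fixed to the bench: housing 270 x 290 x 60 mm (x, y, z), with the filter wheel, four black symbols and the start button on its flat top, 60 mm above the bench. Origin on the bench straight under the wheel's axis; the housing reaches 140 mm to its +x, 130 mm to its -x and 145 mm to either side. Its -x side, with the button, is towards the robot, turned up to 0.45 rad either way
- wheel_axis (a point): point on the upright axis of the filter wheel, at the level of the wheel's upper face (70 mm above the bench). The wheel is a grey disc, 156 mm across and 10 mm thick, with five round glass filters flush in it and a low hub (36 mm across, 6 mm high) in the middle
- filter_wheel (a joint): angle of the wheel, rad, counter-clockwise seen from above; at 0 the tab points along the housing's own +x (away from the robot), where the wheel is roughly parked at the start. Stops at -1.75 and +1.75. No clicks: it turns stiffly (about 2 N at the tab) and stays where it is left
- tab (a point): centre of the dark steel tab, an upright fin fixed on the wheel: 24 mm long radially (53 to 77 mm from the axis), 8 mm thick, standing 30 mm above the wheel's face (top 100 mm above the bench). It is pushed on its flat sides
- tab_aim (a point): the point that the tab points at: on the line from the wheel's axis through the tab, 110 mm from the axis, turning with the wheel. 10 mm above the housing's top
- mark_cross: the cross (plus sign), 30 mm across, arms 9 mm wide: raised black symbol, 4 mm high, lying on the housing's top, 110 mm from the wheel's axis. Origin: the centre of its underside, 60 mm above the bench. The four symbols change places from run to run, over four places 0.70 and 1.40 rad to either side of the housing's own +x direction
- mark_round: the solid round spot, 24 mm across: raised black symbol, 4 mm high, lying on the housing's top, 110 mm from the wheel's axis. Origin: the centre of its underside, 60 mm above the bench. The four symbols change places from run to run, over four places 0.70 and 1.40 rad to either side of the housing's own +x direction
- mark_ring: the open ring, about 31 mm across: raised black symbol, 4 mm high, lying on the housing's top, 110 mm from the wheel's axis. Origin: the centre of its underside, 60 mm above the bench. The four symbols change places from run to run, over four places 0.70 and 1.40 rad to either side of the housing's own +x direction
- mark_bar: the straight bar, 30 x 9 mm: raised black symbol, 4 mm high, lying on the housing's top, 110 mm from the wheel's axis. Origin: the centre of its underside, 60 mm above the bench. The four symbols change places from run to run, over four places 0.70 and 1.40 rad to either side of the housing's own +x direction
- start (a joint): travel of the start button, m: 0 up, 0.006 fully down. A spring returns it; fully down takes 5 N
- start_top (a point): middle of the top face of the start button, a round steel button 30 mm across in a grey housing, in the housing's robot-side corner at its -y side (98 mm to -x and 88 mm to -y of the wheel's axis). It is pressed straight down
- sample_vial: loose capped vial, 22 mm across, 45 mm tall, standing on the housing's top in the other robot-side corner. Origin: centre of its underside. Leave alone
- serum_bottle: loose clear bottle with a metal cap, 52 mm across, 85 mm tall, standing on the bench beside the housing at its +y side. Origin: centre of its underside. Leave alone
- dropper_bottle: loose brown bottle with a white cap, 44 mm across, 80 mm tall, standing on the bench beside the housing at its -y side. Origin: centre of its underside. Leave alone

How it is judged:
On the way, in this order (a step that is already met when the one before it is completed fails the run):
1. the tab points at the cross and the wheel stands still (horizontal distance between tab_aim and mark_cross below 0.014 m and velocity of joint filter_wheel between -0.05 and 0.05 rad/s), for 0.2 s.
2. the start button is pressed down with the wheel still at the cross (horizontal distance between tab_aim and mark_cross below 0.014 m and value of joint start above 0.0045 m), for 0.05 s.
At the end, for the whole second after the job is handed in: The tab points at the cross to within 14 mm at the mark (about 7 degrees), the wheel is at rest, the start button is up again (less than 1.5 mm down) after having been at least 4.5 mm down, and the bottles stand within 30 mm of where they were (all of step 1 and value of joint start below 0.0015 m and distance of each of sample_vial, serum_bottle, dropper_bottle from where it was at the start of the episode below 0.03 m); the robot touches nothing.
It fails at once if the start button pressed (over 3 mm) while the tab does not point at the cross (horizontal distance between tab_aim and mark_cross above 0.014 m and value of joint start above 0.003 m).
It fails at once if a bottle or vial shifted by more than 30 mm, lifted or carried off (distance of any of sample_vial, serum_bottle, dropper_bottle from where it was at the start of the episode above 0.03 m).
It fails at once if a bottle or vial tipped over (angle between any of sample_vial, serum_bottle, dropper_bottle's own z axis and vertical above 0.5 rad).
It also fails if it takes over 45 s, if anything falls off the work surface, if the arm or the gripper's body presses on something with over 40 N, if the wrist force passes 120 N, or if a joint passes its speed limit or range.

## Working session

There is one attempt and no reset: what is moved stays moved. The work goes in short steps, Python scripts to look and compute and a shell command to move; the robot and the scene stay as the last step left them, time stands still between calls to the robot, and variables do not carry over. Pictures are saved under pics/ and viewed, at most 10 in all, crops included, and the job is handed in when it is done.

```bash
mkdir -p pics
python3 - <<'E'
from bench import status,camera
import cv2,numpy as np
o=status.get_obs();print(o)
for n in("top","scene"):
    c=camera(n);cv2.imwrite(f"pics/{n}0.png",c["frame"]);np.savez(f"{n}0.npz",**c);print(n,c["fx"],c["cx"],c["cy"],c["extrinsics"].round(3).tolist())
E
```

```text
{'time_s': 0.0, 'q': array([ 1.04867276e+00,  1.81546259e-01,  1.60798141e+00,  1.63486059e-05,
        1.35381692e+00, -2.06332526e-01]), 'dq': array([-1.16661522e-03, -7.06510513e-05,  7.11109594e-05,  8.57507780e-05,
       -1.49169636e-03, -2.12457590e-03]), 'joint_efforts': array([-1.28686956e-03, -4.44873333e+01, -3.51339877e+01, -3.40361366e-04,
        8.95336474e-03,  1.17771538e-05]), 'eef_pos': array([0.17829596, 0.54608645, 0.23039408]), 'eef_rot': array([-3.19502365e-04,  1.57241939e-01,  9.87559722e-01, -8.15661714e-04]), 'wrist_force': array([0.13838594, 0.6356199 , 0.39704155]), 'torque': array([-0.04309289, -0.013172  ,  0.03553398]), 'grasp_force': 0.0, 'opening': 1.0001122099247117}
top 457.73316251171417 320.4175433942921 193.86983723542315 [[-0.022, -0.989, 0.145, 0.465], [-0.999, 0.025, 0.02, 0.043], [-0.023, -0.145, -0.989, 0.893], [0.0, 0.0, 0.0, 1.0]]
scene 424.4645427500292 317.6730379022002 200.3027553776913 [[0.828, 0.445, -0.342, 0.854], [0.561, -0.675, 0.48, -0.339], [-0.017, -0.589, -0.808, 0.73], [0.0, 0.0, 0.0, 1.0]]
```

View pics/top0.png

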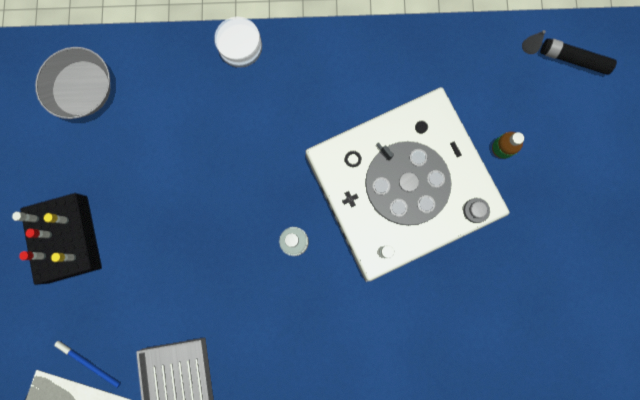

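View pics/scene0.png

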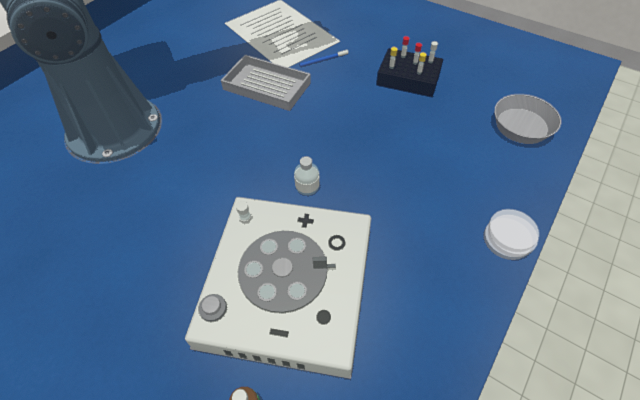

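The top view shows the tab near (385,151), axis (409,182), cross (350,199), button (478,210) and vial (387,252). The scene view shows the cross at (305,220), axis (283,267) and tab at (322,264). The cross is in the +1.40 rad place, so the tab must go counter-clockwise.

```bash
cat > h.py <<'E'
import numpy as np,cv2
def ray(c,u,v):
    E=c["extrinsics"];d=E[:3,:3]@np.array([(u-c["cx"])/c["fx"],(v-c["cy"])/c["fy"],1.]);return E[:3,3],d
def plane(c,u,v,z):
    p,d=ray(c,u,v);return p+d*(z-p[2])/d[2]
def tri(a,b):
    (p,d),(q,e)=a,b;d=d/np.linalg.norm(d);e=e/np.linalg.norm(e)
    s,t=np.linalg.lstsq(np.c_[d,-e],q-p,rcond=None)[0];x,y=p+s*d,q+t*e;return (x+y)/2,np.linalg.norm(x-y)
def blobs(mask,lo,hi):
    n,l,s,c=cv2.connectedComponentsWithStats(mask.astype(np.uint8));return [(c[i].round(1),s[i].tolist()) for i in range(1,n) if lo<s[i,4]<hi]
E
python3 - <<'E'
from h import *
C={n:dict(np.load(n+"0.npz")) for n in("top","scene")}
roi={"top":(300,80,515,285),"scene":(185,195,375,380)}
for n,c in C.items():
    x0,y0,x1,y1=roi[n];f=c["frame"].astype(int);m=np.zeros(f.shape[:2],bool);m[y0:y1,x0:x1]=1
    hs=f.max(2);sat=hs-f.min(2)
    print(n,"dark");[print(*b) for b in blobs(m&(hs<60)&(sat<25),20,900)]
    print("grey");[print(*b) for b in blobs(m&(hs>=60)&(hs<150)&(sat<25),100,9000)]
E
```

```text
top dark
[420.9 126.8] [416, 122, 11, 11, 92]
[455.2 149.1] [451, 143, 9, 13, 45]
[494.5 152.4] [492, 145, 9, 13, 22]
[385.4 154. ] [381, 148, 10, 12, 44]
grey
[406.2 181.5] [365, 142, 86, 83, 3862]
[352.6 158.6] [344, 151, 18, 16, 115]
[336.2 218.4] [306, 154, 62, 127, 277]
[349.7 198.8] [342, 191, 16, 16, 130]
[473.8 210.9] [463, 198, 26, 25, 320]
scene dark
grey
[305.1 220.3] [297, 214, 17, 14, 119]
[284.6 272.1] [238, 231, 98, 82, 4282]
[336.4 242.2] [328, 235, 18, 15, 139]
[213.6 309.8] [199, 294, 28, 28, 389]
[323.3 316.6] [317, 310, 14, 14, 164]
[278.9 332.4] [270, 329, 19, 8, 107]
[271.5 360.2] [187, 342, 166, 37, 1243]
```

Run:
```python
from h import *
from scipy.optimize import least_squares
C={n:dict(np.load(n+"0.npz")) for n in("top","scene")}
P={"cross":((349.7,198.8),(305.1,220.3)),"ring":((352.6,158.6),(336.4,242.2)),"round":((420.9,126.8),(323.3,316.6)),"bar":((455.2,149.1),(278.9,332.4))}
M={}
for k,(a,b) in P.items():
    x,g=tri(ray(C["top"],*a),ray(C["scene"],*b));M[k]=x;print(k,x.round(4),g.round(4),plane(C["top"],*a,.064).round(4))
A=np.array([M[k] for k in("cross","ring","round","bar")])
r=least_squares(lambda p:np.hypot(*(A[:,:2]-p[:2]).T)-.11,[.5,-.1]);ax=r.x;print("axis",ax,r.fun)
an=np.arctan2(*(A[:,:2]-ax).T[::-1]);print("angles",an,"yaw",(an-[1.4,.7,-.7,-1.4]))
yaw=np.mean(an-[1.4,.7,-.7,-1.4]);R=np.array([[np.cos(yaw),-np.sin(yaw)],[np.sin(yaw),np.cos(yaw)]])
for n,c in C.items():
    v,u=np.mgrid[:400,:640];d=c["depth"];X=np.stack([(u-c["cx"])/c["fx"]*d,(v-c["cy"])/c["fy"]*d,d,np.ones_like(d)],-1)@c["extrinsics"].T
    X=X[...,:3].reshape(-1,3);L=(X[:,:2]-ax)@R
    rr=np.hypot(*L.T)
    def med(m,t):print(n,t,m.sum(),"world",np.median(X[m],0).round(4),"local",np.median(L[m],0).round(4))
    med((rr<.1)&(rr>.03)&(X[:,2]>.09)&(X[:,2]<.11),"tabtop")
    med((rr<.07)&(rr>.03)&(X[:,2]<.08),"wheel")
    b=np.hypot(*(L-[-.098,-.088]).T)<.013;med(b,"button")
    v=(np.hypot(*(L-[-.098,.09]).T)<.04)&(X[:,2]>.1)&(X[:,2]<.12);med(v,"vial")
print("button nominal",ax+R@[-.098,-.088])
for s,t in zip(((293,239),(509,140)),("serum","dropper")):print(t,plane(C["top"],*s,.083).round(3), R.T@(plane(C["top"],*s,.083)[:2]-ax))
```

```text
cross [0.5769 0.0059 0.0613] 0.0008 [0.5763 0.0057 0.064 ]
ring [ 0.6519 -0.0018  0.0616] 0.0008 [ 0.6511 -0.002   0.064 ]
round [ 0.7093 -0.131   0.0611] 0.001 [ 0.7081 -0.1308  0.064 ]
bar [ 0.6649 -0.1919  0.0611] 0.0009 [ 0.6638 -0.1914  0.064 ]
axis [ 0.60354739 -0.10070562] [-1.57636266e-04  6.43543105e-05 -3.24721508e-06 -1.13558725e-04]
angles [ 1.8154778   1.11564723 -0.2794788  -0.97893127] yaw [0.4154778  0.41564723 0.4205212  0.42106873]
top tabtop 74 world [ 0.6557 -0.0625  0.0984] local [0.063  0.0142]
top wheel 3691 world [ 0.601  -0.1019  0.0696] local [-0.0023 -0.0006]
top button 170 world [ 0.5498 -0.2207  0.0812] local [-0.098  -0.0878]
top vial 130 world [ 0.4796 -0.0536  0.1042] local [-0.094   0.0931]
scene tabtop 90 world [ 0.6574 -0.0639  0.0987] local [0.0641 0.0113]
scene wheel 3703 world [ 0.6058 -0.1074  0.0699] local [-0.0007 -0.0079]
scene button 193 world [ 0.5503 -0.2213  0.0814] local [-0.098  -0.0883]
scene vial 103 world [ 0.4804 -0.0542  0.104 ] local [-0.0935  0.092 ]
button nominal [ 0.54972857 -0.22092016]
serum [0.505 0.109 0.083] [-0.00527887  0.23153748]
dropper [ 0.673 -0.283  0.083] [-0.01035727 -0.19531424]
```

```bash
cat >> h.py <<'E'
AX=np.array([.6035,-.1007]);YAW=.418
def obs():
    from bench import status
    from scipy.spatial.transform import Rotation as R
    o=status.get_obs();return o,R.from_quat(np.roll(o["eef_rot"],-1)).as_matrix()
def rows(targets):  # targets: (x,y,z,yaw of tool x in world)
    from scipy.spatial.transform import Rotation as R
    o,T=obs()
    for x,y,z,w in targets:
        G=np.array([[np.cos(w),np.sin(w),0],[np.sin(w),-np.cos(w),0],[0,0,-1]])
        print((T.T@(np.array([x,y,z])-o["eef_pos"])*100).round(2),np.degrees(R.from_matrix(T.T@G).as_rotvec()).round(1))
def push(th,back,z,r=.065): # th: wheel angle of tab, back: distance of tcp behind tab centre
    a=th+YAW;p=AX+r*np.array([np.cos(a),np.sin(a)])-back*np.array([-np.sin(a),np.cos(a)]);return (*p,z,a+np.pi/2)
E
python3 -c "
from h import *
print(push(.2,.035,.2));rows([push(.2,.035,.2)])"
```

```text
(np.float64(0.6767567468917867), np.float64(-0.09156495567428923), 0.2, 2.1887963267948964)
[-67.19 -45.13   3.1 ] [-0.1  0.  36.5]
```

```bash
python3 -m handwheel '[[[-1,-5,-3.4,0.2,0,0,4],[-1,-10,-6.7,0.4,0,0,8],[-1,-15,-10.1,0.7,0,0,12],[-1,-20,-13.4,1,0,0,16],[-1,-25,-16.8,1.2,0,0,20],[-1,-30,-20.1,1.4,0,0,24],[-1,-35,-23.5,1.6,0,0,28],[-1,-40,-26.9,1.8,0,0,32],[-1,-45,-30.2,2,0,0,36],[-1,-50,-33.6,2.2,0,0,36.5]]]'
python3 -c "
from h import *
rows([push(.2,.035,.15),push(.2,.035,.08)])"
```

```text
time_s: 1.35
eef_pos: [0.5503, 0.0702, 0.2089]
eef_rot: [-0.0, 0.459, 0.888, 0.0]
wrist_force: [0.7, 0.1, 0.3]
opening: 0.0
grasp_force: 0.0
[-20.51   0.96   5.89] [-0.  -0.  -0.1]
[-20.52   0.96  12.89] [-0.  -0.  -0.1]
```

```bash
python3 -m handwheel '[[[-1,-5,0.2,1,0,0,0],[-1,-10,0.5,2,0,0,0],[-1,-15,0.7,3.5,0,0,0],[-1,-20.5,1,5.9,0,0,0],[-1,-20.5,1,5.9,0,0,0],[-1,-20.5,1,5.9,0,0,0]]]'
python3 - <<'E'
from h import *
from bench import camera
rows([push(.2,.035,.15),push(.2,.035,.08)])
for n in("wrist","scene"):
    c=camera(n);np.savez(n+"1.npz",**c);cv2.imwrite(f"pics/{n}1.png",c["frame"])
E
```

```text
time_s: 2.1
eef_pos: [0.6758, -0.0891, 0.1494]
eef_rot: [-0.001, 0.459, 0.889, 0.0]
wrist_force: [-0.8, 0.1, 0.9]
opening: -0.0
grasp_force: 0.0
[-0.26 -0.07 -0.06] [-0.1 -0.1 -0. ]
[-0.27 -0.06  6.94] [-0.1 -0.1 -0. ]
```

View pics/scene1.png

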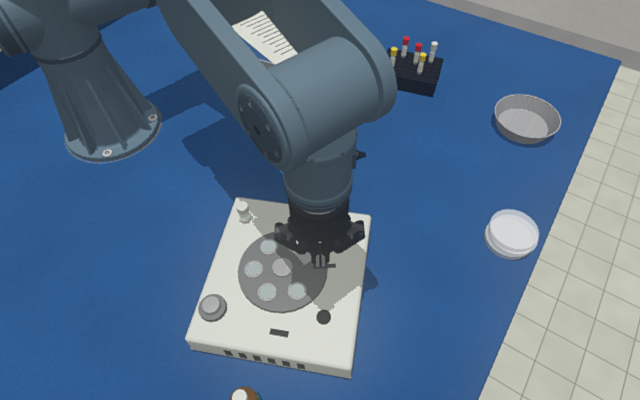

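View pics/wrist1.png

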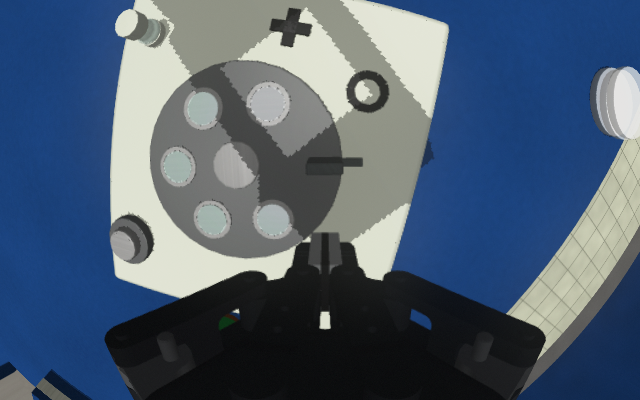

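The scene view shows the shut fingers at (320,262), beside the tab. In the wrist view the fingertips (325,245) are clear on the clockwise side of the tab (335,162). I will lower and push along the arc.

```bash
python3 -m handwheel '[[[-1,-0.3,0,2.5,0,0,0],[-1,-0.3,0,5,0,0,0],[-1,-0.3,0,6.9,0,0,0],[-1,-0.3,0,6.9,0,0,0],[-1,0.5,0,6.9,0,0,0],[-1,1,0,6.9,0,0,0],[-1,1.4,0,6.9,0,0,0],[-1,1.4,0,6.9,0,0,0]]]'
python3 - <<'E'
from h import *
rows([push(t,.015,.08) for t in np.arange(.2,1.41,.15)])
E
```

```text
time_s: 3.2
eef_pos: [0.6683, -0.0776, 0.0817]
eef_rot: [0.0, 0.458, 0.889, 0.0]
wrist_force: [-0.5, -1.0, 0.7]
opening: 0.001
grasp_force: 0.0
[ 0.38 -0.12  0.17] [0. 0. 0.]
[1.36 0.03 0.17] [ 0.   0.  -8.6]
[2.36 0.03 0.17] [  0.    0.  -17.2]
[ 3.35 -0.11  0.17] [  0.    0.  -25.8]
[ 4.31 -0.41  0.17] [  0.    0.  -34.4]
[ 5.21 -0.84  0.17] [  0.   0. -43.]
[ 6.04 -1.4   0.17] [  0.    0.  -51.5]
[ 6.77 -2.08  0.17] [  0.    0.  -60.1]
[ 7.39 -2.86  0.17] [  0.    0.  -68.7]
```

```bash
python3 -m handwheel '[[[-1,0.4,-0.1,0,0,0,0],[-1,1.4,0,0,0,0,-8.6],[-1,2.4,0,0,0,0,-17.2],[-1,3.3,-0.1,0,0,0,-25.8],[-1,4.3,-0.4,0,0,0,-34.4],[-1,5.2,-0.8,0,0,0,-43],[-1,6,-1.4,0,0,0,-51.5],[-1,6,-1.4,0,0,0,-51.5],[-1,6,-1.4,0,0,0,-51.5]]]'
cat > tab.py <<'E'
from h import *
from bench import camera
import sys
o,T=obs();p=o["eef_pos"];c=camera("wrist");np.savez("w.npz",**c)
cv2.imwrite(f"pics/{sys.argv[1]}.png",c["frame"])
L=lambda q:np.array([[np.cos(YAW),np.sin(YAW)],[-np.sin(YAW),np.cos(YAW)]])@(q-AX)
l=L(p[:2]);print("tcp local",l,"angle",np.arctan2(l[1],l[0]),"r",np.hypot(*l),"implied wheel (15mm)",np.arctan2(l[1],l[0])+np.arctan2(.015,.065), "F",o["wrist_force"])
rows([push(t,.015,.08) for t in (1.1,1.2,1.3,1.4)])
E
python3 tab.py w2
```

```text
time_s: 4.32
eef_pos: [0.6222, -0.0373, 0.0813]
eef_rot: [-0.0, 0.028, 1.0, -0.0]
wrist_force: [-0.1, 0.2, 0.0]
opening: 0.001
grasp_force: 0.0
tcp local [0.04281929 0.05032979] angle 0.8658529657352096 r 0.06608009603711668 implied wheel (15mm) 1.0926518137890955 F [-0.06282545  0.18675016  0.01373782]
[0.04 0.07 0.13] [ 0.  -0.  -0.2]
[0.69 0.18 0.13] [ 0.  -0.  -5.9]
[1.36 0.23 0.13] [  0.   -0.  -11.7]
[2.03 0.22 0.13] [  0.   -0.  -17.4]
```

View pics/w2.png

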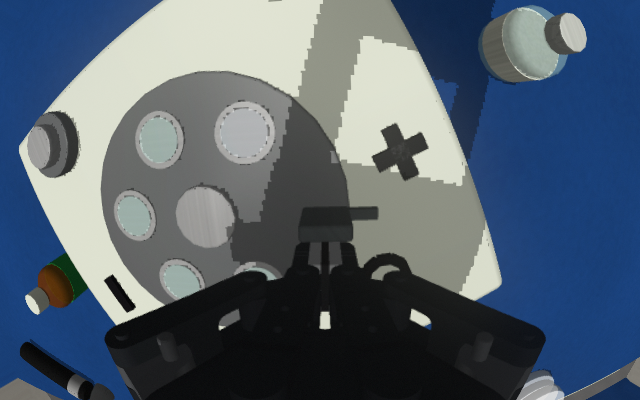

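The wrist view shows the fingers in flat contact with the tab (350,213), with the cross ahead at (400,152). I will continue, stop slightly short and measure.

```bash
python3 -m handwheel '[[[-1,0.7,0.2,0,0,0,-5.9],[-1,1.3,0.2,0,0,0,-11.7],[-1,1.7,0.2,0,0,0,-15],[-1,1.8,0.2,0,0,0,-15.5],[-1,1.8,0.2,0,0,0,-15.5],[-1,1.8,0.2,0,0,0,-15.5]]]'; python3 tab.py w3
python3 - <<'E'
from h import *
from bench import camera
c=camera("top");cv2.imwrite("pics/top3.png",cv2.resize(c["frame"][90:270,300:520],None,fx=3,fy=3))
c=camera("scene")
E
```

```text
time_s: 5.12
eef_pos: [0.6047, -0.0344, 0.0815]
eef_rot: [0.0, -0.108, 0.994, -0.0]
wrist_force: [1.3, 0.3, 0.7]
opening: -0.002
grasp_force: 1.1
tcp local [0.02805523 0.06010836] angle 1.134105455053722 r 0.06633332934444239 implied wheel (15mm) 1.3609043031076078 F [1.25812381 0.28705402 0.68414699]
[-1.63 -0.59  0.15] [-0.   0.  15.4]
[-1.03 -0.3   0.15] [-0.   0.   9.7]
[-0.4  -0.07  0.15] [-0.   0.   3.9]
[0.24 0.09 0.15] [-0.   0.  -1.8]
```

View pics/w3.png

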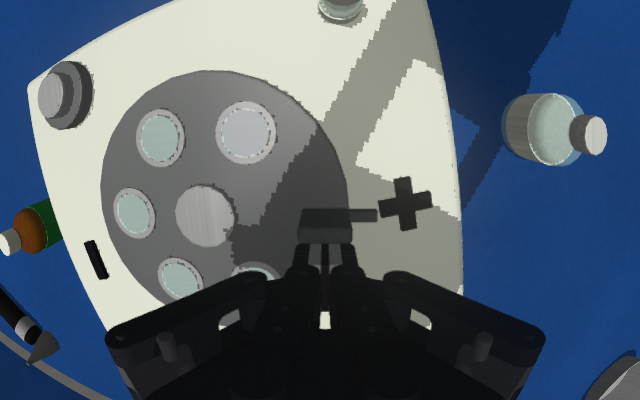

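```bash
python3 -m handwheel '[[[-1,-1.5,0,0,0,0,0],[-1,-3,0,0,0,0,0],[-1,-3,0,-4,0,0,0],[-1,-4,-2,-8,0,0,0],[-1,-5,-7,-10,0,0,0],[-1,-5,-12,-10,0,0,0],[-1,-5,-16,-10,0,0,0],[-1,-5,-16,-10,0,0,0],[-1,-5,-16,-10,0,0,0]]]'
cat > meas.py <<'E'
from h import *
from bench import camera
import sys
R=np.array([[np.cos(YAW),-np.sin(YAW)],[np.sin(YAW),np.cos(YAW)]])
for n in("wrist","top","scene"):
    o,T=obs();c=camera(n);cv2.imwrite(f"pics/{n}{sys.argv[1]}.png",c["frame"]);d=c["depth"];v,u=np.mgrid[:400,:640]
    x,y=(u-c["cx"])/c["fx"],(v-c["cy"])/c["fy"]
    if n=="wrist":
        r=np.hypot(x,y);k=np.tan(np.minimum(r,1.4))/np.maximum(r,1e-9);x,y=x*k,y*k
        W=np.eye(4);W[:3,:3]=T;W[:3,3]=o["eef_pos"];E=W@c["hand_eye"]
    else:E=c["extrinsics"]
    X=(np.stack([x*d,y*d,d,np.ones_like(d)],-1)@E.T)[...,:3][d>0];L=(X[:,:2]-AX)@R;r=np.hypot(*L.T)
    m=(r<.09)&(r>.045)&(X[:,2]>.09)&(X[:,2]<.108);print(n,"tab",m.sum(),end=" ")
    if m.sum():
        q=(L[m].min(0)+L[m].max(0))/2;a=np.arctan2(*L[m].T[::-1]);print(np.median(L[m],0).round(4),"ang",np.median(a).round(3),np.ptp(a).round(2),"z",np.median(X[m],0)[2].round(4),end=" ")
    b=np.hypot(*(L-[-.098,-.088]).T)<.012;print("button",b.sum(),np.median(X[b],0).round(4) if b.any() else "")
print(o["eef_pos"].round(4),o["time_s"])
rows([(.5497,-.2209,.14,np.arctan2(T[1,0],T[0,0])),(.5497,-.2209,.09,np.arctan2(T[1,0],T[0,0]))])
E
python3 meas.py 4
```

```text
time_s: 6.4
eef_pos: [0.6868, -0.1791, 0.1805]
eef_rot: [-0.001, -0.108, 0.994, 0.001]
wrist_force: [0.5, 0.2, 0.1]
opening: -0.002
grasp_force: 0.0
wrist tab 254 [0.0134 0.0579] ang 1.347 0.15 z 0.1001 button 673 [ 0.5498 -0.2209  0.0826]
top tab 70 [0.0124 0.0636] ang 1.377 0.14 z 0.0985 button 0 
scene tab 0 button 162 [ 0.5499 -0.2209  0.0814]
[ 0.6871 -0.1782  0.1809] 6.5
[14.35 -1.2   4.12] [ 0. -0.  0.]
[14.34 -1.2   9.12] [ 0. -0.  0.]
```

Both views put the wheel at 1.35 to 1.38 rad, and the push kinematics give 1.36. The cross is at 1.397, so the error is at most 5 mm against the 14 mm allowed. I'll go to the button.

```bash
python3 -m handwheel '[[[-1,5,-0.5,0,0,0,0],[-1,10,-1,1,0,0,0],[-1,14.3,-1.2,4,0,0,0],[-1,14.3,-1.2,6,0,0,0],[-1,14.3,-1.2,8.5,0,0,0],[-1,14.3,-1.2,8.5,0,0,0],[-1,14.3,-1.2,8.5,0,0,0]]]'
python3 -c "
from h import *
rows([(.5497,-.2209,.0815,3.358),(.5497,-.2209,.0755,3.358)])"
```

```text
time_s: 7.42
eef_pos: [0.5516, -0.2219, 0.0972]
eef_rot: [0.001, -0.109, 0.994, -0.0]
wrist_force: [0.0, -0.6, 0.4]
opening: 0.001
grasp_force: 0.0
[0.16 0.14 1.57] [-0.1  0.1  0.1]
[0.16 0.14 2.17] [-0.1  0.1  0.1]
```

```bash
python3 -m handwheel '[[[-1,0.1,0.1,1,0,0,0],[-1,0.1,0.1,1.6,0,0,0],[-1,0.1,0.1,1.9,0,0,0],[-1,0.1,0.1,2.1,0,0,0],[-1,0.1,0.1,2.2,0,0,0],[-1,0.1,0.1,2.2,0,0,0]]]'
```

```text
time_s: 8.18
eef_pos: [0.5495, -0.2214, 0.0759]
eef_rot: [0.0, -0.108, 0.994, -0.0]
wrist_force: [-4.5, 4.8, 12.7]
opening: 0.0
grasp_force: 6.5
```

```bash
python3 -m handwheel '[[[-1,0,0,0.1,0,0,0],[-1,0,0,0.1,0,0,0],[-1,0,0,0.1,0,0,0]]]'
python3 - <<'E'
from bench import camera
import cv2
a=camera("scene")["frame"][230:370,150:350];b=camera("wrist")["frame"]
cv2.imwrite("pics/p6.png",cv2.resize(a,None,fx=4,fy=4,interpolation=cv2.INTER_CUBIC)[:600])
E
```

```text
time_s: 8.55
eef_pos: [0.5496, -0.2214, 0.0758]
eef_rot: [0.0, -0.108, 0.994, -0.0]
wrist_force: [-6.3, 5.1, 18.4]
opening: 0.005
grasp_force: 9.5
```

View pics/p6.png

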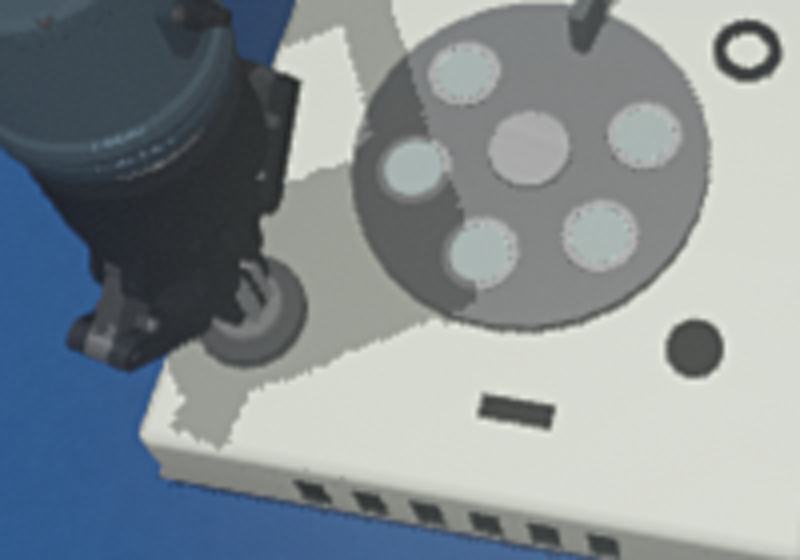

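The crop shows the fingertips on the button's face (250,300). The force has risen to 18 N with no more travel, so the button is on its lower stop, about 6 mm down. I'll release it and check.

```bash
python3 -m handwheel '[[[-1,0,0,-1,0,0,0],[-1,0,0,-4,0,0,0],[-1,0,0,-9,0,0,0],[-1,0,-5,-12,0,0,0],[-1,0,-10,-14,0,0,0],[-1,0,-12,-14,0,0,0],[-1,0,-12,-14,0,0,0],[-1,0,-12,-14,0,0,0]]]'; python3 meas.py 7
```

```text
time_s: 9.65
eef_pos: [0.5745, -0.3376, 0.2123]
eef_rot: [-0.001, -0.108, 0.994, 0.001]
wrist_force: [-0.2, 0.5, 0.1]
opening: -0.002
grasp_force: 0.0
wrist tab 153 [0.0119 0.0574] ang 1.378 0.18 z 0.099 button 423 [ 0.5496 -0.2213  0.0825]
top tab 71 [0.0128 0.0634] ang 1.375 0.14 z 0.0987 button 145 [ 0.5498 -0.2211  0.0809]
scene tab 81 [0.0138 0.0608] ang 1.349 0.15 z 0.0989 button 165 [ 0.5491 -0.2212  0.0814]
[ 0.5747 -0.3373  0.2127] 9.75
[-0.06 11.91  7.3 ] [ 0. -0.  0.]
[-0.06 11.9  12.3 ] [ 0. -0.  0.]
```

View pics/top7.png

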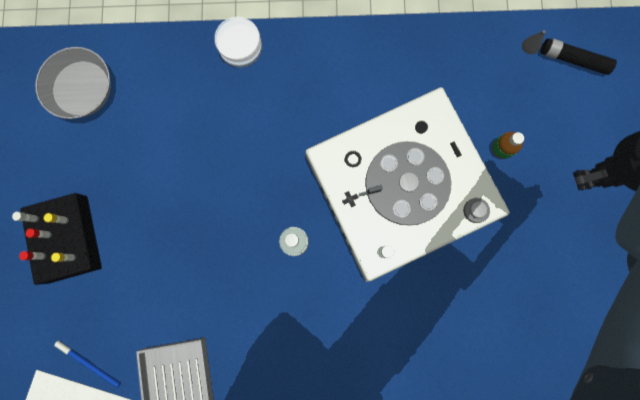

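The tab (372,190) points at the cross (350,199), the button is back up at 81 mm, and the bottles stand where they were.

```bash
python3 -c "
from bench import ctrl
print(ctrl.hand_in())"
```

```text
the job is handed in; nothing more can be done
None
```

I set the filter wheel to the cross (about 5 mm off at the mark at most, 14 mm allowed), pressed the start button to its stop and let it come up again, left the bottles untouched, and handed the job in at about 10 s; no verdict was returned.

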